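# Vent and open the garden sprayer tank

## Robot

A 6-joint arm with a two-finger parallel gripper is mounted at the origin on the work surface. World frame = base frame: x ahead of the robot, y to its left, z up, the work surface at z = 0. Lengths are in m, angles in rad, forces in N, time in s.
With the tool pointing down it reaches from about 0.3 to 0.75 m from the base axis. Payload 8.5 kg.
Tool frame: the origin (TCP) lies midway between the tips of the shut fingers; the grasp point (between the pads) lies 19 mm behind it; x points along the fingers, y is the direction in which the jaws open and shut, and the axes are right-handed (so a half turn about x gives the same grasp; the last joint's range is limited). The gripper opens to 88 mm and grips with 3 to 60 N. Pads are 18 mm wide; open, the fingers measure 123 mm over their backs; the gripper's body (75 mm by 187 mm) begins 45 mm behind the grasp point.
Start: joints at [1.031, 0.381, 1.297, -0, 1.464, -0.215], TCP at [0.176, 0.521, 0.239] pointing down, gripper open.
Joint ranges: [-3.11, 3.11], [-0.89, 2.33], [0.22, 2.48], [-1.42, 4.56], [0.17, 2.85], [-2.88, 2.88]. Speed limits (rad/s): [2.39, 2.39, 3.14, 3.14, 3.14, 3.14].

## Interface

Orientations are given as a unit quaternion [w, x, y, z].
In Python, from rig import * gives the robot as it stands.
- The arm moves only by the shell command python3 -m handwheel 'ROWS' [FORCE]. ROWS is JSON, a list of rows, each a list of 5 numbers: the shift along the tool's x, y, z in mm, then the turn about the tool's x in degrees, then the opening, from 0 (shut) to 1 (fully open). In form: [[tx, ty, tz, spin, fingers], ...]. A call has 1 to 5 rows; each row is the pose to reach, as a shift and turn from the pose commanded when the call began, along the tool's axes at that moment; what a row does not reach only later rows make up. A row lasts 1/12 s, in which the tool goes at most 41.7 mm and 7.16 degrees, less where a joint would pass 70% of its speed; a pose out of reach is approached as far as the arm can. A call with a gripper value outside its range is refused whole. The fingers move at their own pace and stop on an object; FORCE is the grip in N (left out, the last holds). Time passes only in rows, so rows that repeat a pose let the fingers close. It gives the time, the measured TCP pose, the force and the opening at its end, in the units of the state.
- read_state(): the state, without advancing time (a new reading comes with each control period).
- capture(name): name is "scene" or "top"; returns the picture (480x640x3 uint8, red, green, blue); there is no depth.
- get_calibration(name): a dict with "fov_y" (degrees; the focal length in pixels is half the picture's height over the tangent of half this angle, whatever the lens; pixels are square), "cx", "cy" (the principal point, pixels), "dist" ([k1, k2, p1, p2, k3] as OpenCV has them; the pictures are not rectified), "R" (3x3) and "t" (3): a world point X has camera coordinates R X + t. Camera axes: x right, y down, z forward; pixel columns grow to the right and rows downward; lengths in m; the calibration is good to about 2 mm. A picture is of the moment at which its call begins. get_calibration takes no time and is no camera call.
- job_done(): hands the job in, once; it reports no verdict.
The state is a dict: "clock": time; "joint_pos": joint angles; "qvel": joint speeds; "joint_torque": joint torques, N m; "tool_pos": TCP position; "orientation": TCP orientation; "force": force on the tool from outside, world axes, zero at the start; "torque": the same for the moment, N m; "gripper_width": opening from 0.0 (shut) to 1.0 (fully open).
Only numpy, scipy, OpenCV 4.12 (cv2) and the standard library are available. Lean on these libraries where they do the work, as an engineer would, in place of code of your own. Each camera call takes 0.05 s, during which the arm holds its last target.

## Task

The green pressure sprayer tank on the bench is to be refilled. First let off any pressure: press its red spring vent plunger right down to its stop and keep it there for a moment, with the cap still on. Then undo the orange filler cap, which may open either way round, so try both, and lift it off; finish still holding the cap in the gripper, motionless, at least 7 cm higher than it sat and touching nothing else, leaving the pot, hammer and hand fork where they are.

Things in the scene. Friction and masses are not known exactly. Their poses are not given: they have to be found in the camera images.
- tank: green plastic sprayer tank, a cylinder 180 mm in diameter with its flat top 140 mm above the bench, bolted down by two steel feet. Origin: centre of its underside; z up. Seen from above, the filler neck stands on the top at 42 mm towards its -x and the vent at 42 mm towards its +x.
- neck_rim (a point): centre of the filler neck's rim, 45 mm above the tank's top (185 mm above the bench); black neck 72 mm in outer diameter. Axes as the tank's.
- cap_grip (a point): loose orange cap, about 120 g: centre of its upright grip bar, 60 mm long (x), 14 mm wide (y), 30 mm tall (z). The bar stands on a disc 80 mm across and 8 mm thick that rests on the neck rim; this point is 15 mm below the bar's top, 15 mm above the disc, 23 mm above the rim. At the start the bar lies along the tank's x within 0.1 rad, and the cap is locked, with 1 to 2 mm of play.
- cap_lugs (a point): middle of the underside of the cap's locking crossbar (along x, 56 mm), 24 mm under the disc, inside the neck; an 18 mm stem goes 9 mm lower. Turned one way the cap meets a hard stop 0.1 to 0.4 rad from the start. The other way opens: it turns freely, without climbing, to a stop 1.1 rad from the tank's x, and from 0.95 rad on lifts straight out. Which way opens differs from start to start and cannot be seen.
- vent_top (a point): centre of the top face of the red mushroom head of the vent plunger, 32 mm in diameter; 35 mm above the tank's top when up (175 mm above the bench), 12 mm lower when at its stop. z up.
- vent (a joint): travel of the vent plunger, m: 0 up, 0.012 down at its stop. A spring of 2 N at the start and 5 N at the stop pushes it back up when let go.
- pot: terracotta pot, 110 mm in diameter, 95 mm tall, standing loose on the bench: leave alone. Origin: centre of its underside.
- hammer: steel tack hammer, 260 mm long, lying along its x: leave alone. Origin: under its middle.
- fork: blue plastic hand fork, 275 mm long, lying along its x: leave alone. Origin: near its middle, on the bench.
Things that resemble listed ones, but are neither listed nor needed, are in the scene too. Leave any pink, turquoise or yellow look-alike of the part that bears cap_grip alone.

How it is judged:
By the outcome, as a careful person would: the job done as asked, in the order asked, and still so for the second after the job is handed in, while the arm keeps its last pose, push and grip.
It also fails if it takes over 58 s, if anything falls off the work surface, if the arm or the gripper's body presses on something with over 40 N, if the wrist force passes 120 N, or if a joint passes its speed limit or range.

## Working session

There is one attempt and no reset: what is moved stays moved. The work goes in short steps, Python scripts to look and compute and a shell command to move; the robot and the scene stay as the last step left them, time stands still between calls to the robot, and variables do not carry over. Pictures are saved under pics/ and viewed, and the job is handed in when it is done.

```bash
ls; mkdir -p pics; python3 - <<'E'
from rig import *
import cv2
s=read_state();print(s)
for n in("scene","top"):
    im=capture(n);cv2.imwrite(f"pics/{n}0.png",im[:,:,::-1]);c=get_calibration(n);print(n,c)
E
```

```text
pics
{'clock': 0.0, 'joint_pos': array([ 1.03067716e+00,  3.81183746e-01,  1.29822509e+00, -1.59656310e-05,
        1.46359430e+00, -2.15304442e-01]), 'qvel': array([ 8.52380938e-05, -6.38628717e-04, -4.05780734e-04, -1.55272626e-03,
        1.57862402e-03,  1.79983506e-04]), 'joint_torque': array([-2.41340749e-04, -4.37913287e+01, -2.24552071e+01,  7.13310717e-02,
        3.52981710e-02, -7.71982968e-05]), 'tool_pos': array([0.1753895 , 0.52100054, 0.23815638]), 'orientation': array([ 0.69762311,  0.11386895,  0.6979805 , -0.11480015]), 'force': array([ 0.38507134,  0.83748591, -1.21046437]), 'torque': array([ 0.05258639, -0.0713553 , -0.0041873 ]), 'gripper_width': 1.000139224260554}
scene {'fov_y': 45.72513790233864, 'cx': 325.3979491749255, 'cy': 230.27930757573742, 'dist': array([-0.07892464,  0.        ,  0.        ,  0.        ,  0.        ]), 'R': array([[ 0.53108629,  0.84727666,  0.00834379],
       [ 0.69517346, -0.43007335, -0.57599546],
       [-0.48443907,  0.31170367, -0.81741031]]), 't': array([-0.28513453, -0.25949015,  1.72122256])}
top {'fov_y': 45.09862999210841, 'cx': 318.2510143413439, 'cy': 231.10057931199478, 'dist': array([-0.07075828,  0.        ,  0.        ,  0.        ,  0.        ]), 'R': array([[-0.02853102, -0.9995729 , -0.00632491],
       [-0.99548496,  0.02898626, -0.09038522],
       [ 0.09052995,  0.00371757, -0.99588679]]), 't': array([0.03325551, 0.53767441, 1.53475725])}
```

View pics/scene0.png

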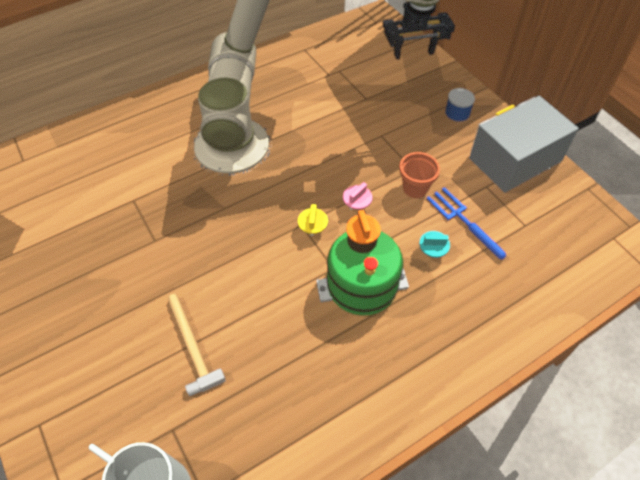

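View pics/top0.png

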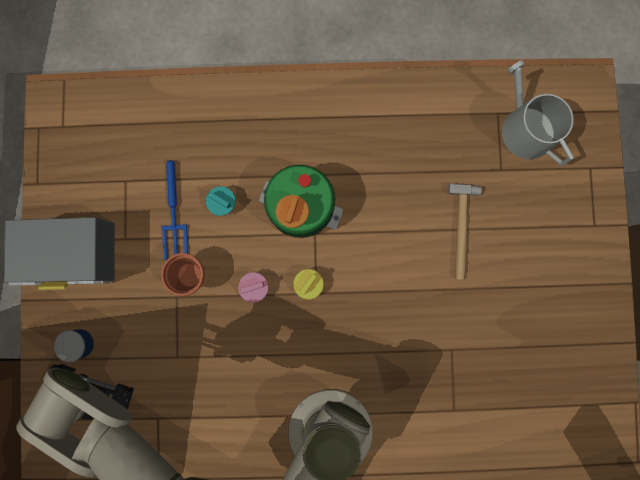

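The scene view shows the orange cap at about (363,232) and the red vent at (371,264). In the top view they are at (292,211) and (305,181). Next I'll measure both in each camera.

```bash
cat > h.py <<'E'
from rig import *
import numpy as np, cv2
def KD(n):
    c=get_calibration(n);f=240/np.tan(np.radians(c['fov_y']/2))
    return np.array([[f,0,c['cx']],[0,f,c['cy']],[0,0,1]]),c['dist'],c['R'],c['t']
def back(n,uv,z):
    K,D,R,t=KD(n);p=cv2.undistortPoints(np.array(uv,float).reshape(-1,1,2),K,D).reshape(-1,2)
    d=np.c_[p,np.ones(len(p))]@R; o=-R.T@t
    return o+d*((z-o[2])/d[:,2])[:,None]
def proj(n,X):
    K,D,R,t=KD(n);return cv2.projectPoints(np.array(X,float).reshape(-1,3),cv2.Rodrigues(R)[0],t,K,D)[0].reshape(-1,2)
E
python3 - <<'E'
from h import *
for n in("scene","top"):
    im=cv2.imread(f"pics/{n}0.png");h=cv2.cvtColor(im,cv2.COLOR_BGR2HSV)
    c=(363,240) if n=="scene" else (298,200)
    m=np.zeros(im.shape[:2],bool);m[c[1]-50:c[1]+60,c[0]-50:c[0]+60]=1
    H,S,V=h[...,0].astype(int),h[...,1],h[...,2]
    red=m&((H<=3)|(H>176))&(S>180)&(V>110)
    ora=m&(H>=5)&(H<=14)&(S>(215 if n=="scene" else 200))
    grn=m&(H>45)&(H<80)&(S>120)
    for k,mm in dict(red=red,ora=ora,grn=grn).items():
        nn,l,st,ce=cv2.connectedComponentsWithStats(mm.astype(np.uint8))
        i=1+np.argmax(st[1:,4]);print(n,k,st[i],ce[i])
        if k=="red":print(back(n,ce[i],.175))
        if k=="ora":print(back(n,ce[i],.193),back(n,ce[i],.208))
    crop=im[c[1]-60:c[1]+65,c[0]-70:c[0]+70];cv2.imwrite(f"pics/c_{n}.png",cv2.resize(crop,None,fx=4.5,fy=4.5,interpolation=cv2.INTER_CUBIC))
E
```

```text
scene red [365 259  11  10  78] [369.5        263.47435897]
[[0.6519272  0.04291841 0.175     ]]
scene ora [360 230   1   1   1] [360. 230.]
[[0.57450738 0.06828199 0.193     ]] [[0.58281881 0.06160624 0.208     ]]
scene grn [ 328  232   75   64 2967] [364.85877991 265.51769464]
top red [299 175  12  11 106] [304.22641509 179.99056604]
[[0.65180102 0.04803966 0.175     ]]Traceback (most recent call last):
  File "<stdin>", line 12, in <module>
    return _wrapfunc(a, 'argmax', axis=axis, out=out, **kwds)
    return bound(*args, **kwds)
ValueError: attempt to get argmax of an empty sequence
```

View pics/c_scene.png

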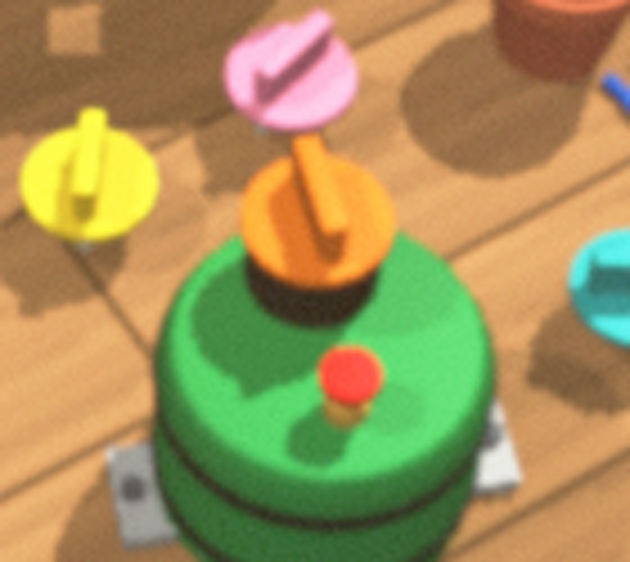

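The scene crop shows the cap bar running from the upper left to the lower right of the disc, roughly along the neck-to-vent line. The orange threshold was too strict, so I'll redo it.

```bash
python3 - <<'E'
from h import *
for n in("scene","top"):
    im=cv2.imread(f"pics/{n}0.png");h=cv2.cvtColor(im,cv2.COLOR_BGR2HSV)
    c=(363,240) if n=="scene" else (298,200)
    for p in ([(355,235),(372,228),(363,222),(371,264)] if n=="scene" else [(282,216),(300,205),(292,212),(304,181)]): print(n,p,h[p[1],p[0]])
    crop=im[c[1]-60:c[1]+65,c[0]-70:c[0]+70];cv2.imwrite(f"pics/c_{n}.png",cv2.resize(crop,None,fx=4.5,fy=4.5,interpolation=cv2.INTER_CUBIC))
E
```

```text
scene (355, 235) [ 15 197 248]
scene (372, 228) [ 17 186 254]
scene (363, 222) [ 18 195 254]
scene (371, 264) [  3 185 254]
top (282, 216) [ 13 177 163]
top (300, 205) [ 12 183 134]
top (292, 212) [ 14 172 160]
top (304, 181) [  1 186 163]
```

View pics/c_top.png

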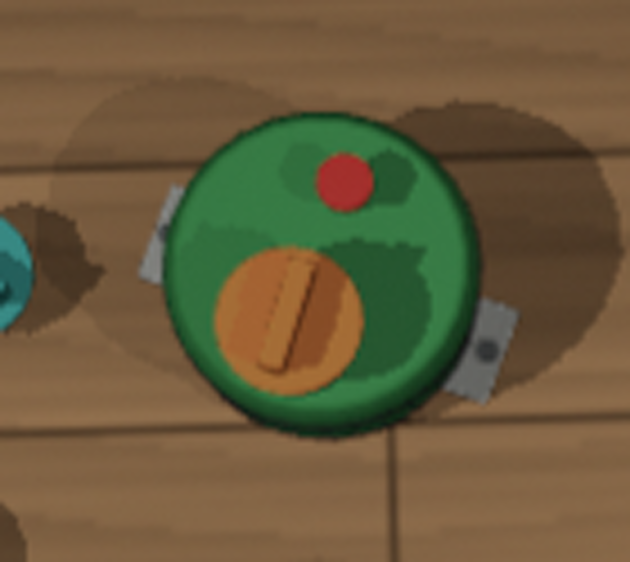

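The top crop shows the disc centred at about px (291.8,210.7), the vent at (304.3,180.0), and the bar top running from (287.8,221.4) to (294.9,197.2). The scene crop gives the disc at about (363.3,228.5) and the vent at (370.5,262.7).

```bash
python3 - <<'E'
from h import *
v=[back("top",(304.3,180),.175)[0],back("scene",(370.5,262.7),.175)[0]]
d=[back("top",(291.8,210.7),.193)[0],back("scene",(363.3,228.5),.193)[0]]
b=back("top",[(287.8,221.4),(294.9,197.2)],.223);bs=back("scene",[(293+308/4.5,180+138/4.5),(293+332/4.5,180+240/4.5)],.223)
print("vent",v,"disc",d);print("bar",b,np.linalg.norm(b[1]-b[0]),b.mean(0),bs,bs.mean(0),np.linalg.norm(bs[1]-bs[0]))
for a in (b,bs):print("barang",np.arctan2(*(a[1]-a[0])[[1,0]]))
for i in(0,1):
  e=v[i]-d[i];print("sep",np.hypot(e[0],e[1]),"ang",np.arctan2(e[1],e[0]))
# red area refine
for n,c in(("scene",(370,263)),("top",(304,180))):
    im=cv2.imread(f"pics/{n}0.png").astype(int);B,G,R=im[...,0],im[...,1],im[...,2]
    m=(R-G>60)&(R>1.9*G);mm=np.zeros_like(m);mm[c[1]-11:c[1]+11,c[0]-11:c[0]+11]=1;ys,xs=np.nonzero(m&mm);print(n,xs.mean(),ys.mean(),np.ptp(xs),np.ptp(ys),back(n,(xs.mean(),ys.mean()),.175))
s=read_state();q=s['orientation']
from scipy.spatial.transform import Rotation as R_
print(R_.from_quat(q[[1,2,3,0]]).as_matrix().round(3))
E
```

```text
vent [array([0.65177211, 0.04785946, 0.175     ]), array([0.65142909, 0.04599124, 0.175     ])] disc [array([0.57437113, 0.07952834, 0.193     ]), array([0.57500633, 0.07711488, 0.193     ])]
bar [[0.54540465 0.08811152 0.223     ]
 [0.60249943 0.06995021 0.223     ]] 0.059913663272226664 [0.57395204 0.07903087 0.223     ] [[0.54803557 0.08809215 0.223     ]
 [0.60658167 0.06267339 0.223     ]] [0.57730862 0.07538277 0.223     ] 0.06382601618897903
barang -0.30796990940155394
barang -0.4096090938232206
sep 0.08362911905882764 ang -0.3883723124972605
sep 0.08251738973473043 ang -0.386745993892506
scene 370.15748031496065 263.2755905511811 12 11 [[0.6522745  0.04447189 0.175     ]]
top 304.2068965517241 180.17241379310346 11 11 [[0.65134975 0.04809941 0.175     ]]
[[-0.001  0.319  0.948]
 [-0.001  0.948 -0.319]
 [-1.    -0.001 -0.   ]]
```

Tank x comes out at −0.387 rad, and the 83–84 mm vent-to-neck spacing agrees with the given geometry. The tool's z axis is at −0.325 rad, already close to the bar direction. I'll shut the fingers, rise and go over the vent.

```bash
cat > go.py <<'E'
import sys;from h import *
from scipy.spatial.transform import Rotation as R_
def st(tgt=None):
    s=read_state();q=s['orientation'];M=R_.from_quat(q[[1,2,3,0]]).as_matrix()
    print("t",round(s['clock'],2),"tcp",(s['tool_pos']*1000).round(1),"F",s['force'].round(1),"T",s['torque'].round(2),"w",round(s['gripper_width'],3),"zang",round(np.arctan2(M[1,2],M[0,2]),3),"tilt",M[:,0].round(3),"q",s['joint_pos'].round(2))
    if tgt is not None: print("shift mm",(M.T@(np.array(tgt)/1000-s['tool_pos'])*1000).round(1))
if __name__=="__main__": st([float(a) for a in sys.argv[1:4]] if len(sys.argv)>3 else None)
E
python3 -m handwheel '[[-60,0,0,0,0],[-60,-30,60,0,0],[-60,-48,97,0,0],[-60,-66,134,0,0],[-60,-84,171,0,0]]' 30; python3 go.py 652 47 300
```

```text
clock: 0.52
tool_pos: [0.2933, 0.4037, 0.2986]
orientation: [0.698, 0.114, 0.698, -0.114]
force: [1.2, 0.3, 0.5]
gripper_width: 0.648
t 0.52 tcp [293.3 403.7 298.6] F [1.2 0.3 0.5] T [ 0.09 -0.02 -0.  ] w 0.648 zang -0.324 tilt [ 0.  0. -1.] q [ 0.7   0.25  1.32 -0.    1.57 -0.54]
shift mm [  -1.4 -224.   453.6]
```

```bash
python3 -m handwheel '[[0,-215,435,0,0],[0,-215,435,0,0],[0,-215,435,0,0],[0,-215,435,0,0],[0,-215,435,0,0]]'; python3 go.py 652 47 300
```

```text
clock: 0.93
tool_pos: [0.441, 0.2561, 0.2982]
orientation: [0.698, 0.114, 0.698, -0.114]
force: [0.3, 1.1, 0.3]
gripper_width: 0.267
t 0.93 tcp [441.  256.1 298.2] F [0.3 1.1 0.3] T [-0.   -0.02  0.02] w 0.267 zang -0.325 tilt [-0. -0. -1.] q [ 0.29  0.27  1.29  0.    1.58 -0.95]
shift mm [  -1.9 -130.9  266.7]
```

```bash
python3 -m handwheel '[[0,-110,220,0,0],[0,-110,220,0,0],[0,-110,220,0,0],[0,-110,220,0,0],[0,-110,220,0,0]]'; python3 go.py 652 47 300
```

```text
clock: 1.35
tool_pos: [0.588, 0.1083, 0.298]
orientation: [0.698, 0.114, 0.698, -0.114]
force: [1.1, 0.1, 0.0]
gripper_width: 0.01
t 1.35 tcp [588.  108.3 298. ] F [1.1 0.1 0. ] T [ 0.02  0.03 -0.04] w 0.01 zang -0.325 tilt [-0.001  0.    -1.   ] q [-0.02  0.44  1.04  0.    1.67 -1.26]
shift mm [ -2.1 -37.7  80.3]
```

```bash
python3 -m handwheel '[[0,-16,35,0,0],[0,-26,55,0,0],[0,-26,55,0,0],[0,-26,55,0,0],[0,-26,55,0,0]]'; python3 go.py 652 47 300
```

```text
clock: 1.77
tool_pos: [0.6302, 0.0687, 0.2982]
orientation: [0.698, 0.114, 0.698, -0.114]
force: [-0.4, 0.9, 0.2]
gripper_width: 0.007
t 1.77 tcp [630.2  68.7 298.2] F [-0.4  0.9  0.2] T [ 0.03 -0.04  0.06] w 0.007 zang -0.324 tilt [-0.001  0.    -1.   ] q [-0.08  0.51  0.92  0.    1.72 -1.32]
shift mm [ -1.8 -13.6  27.6]
```

```bash
python3 -m handwheel '[[0,-14,28,0,0],[30,-14,28,0,0],[70,-14,28,0,0],[105,-14,28,0,0],[105,-14,28,0,0]]'; python3 -m handwheel '[[0,0,0,0,0],[0,0,0,0,0]]'; python3 - <<'E'
from go import *
st([652,47,163])
for n,c in(("scene",(370,240)),("top",(304,190))):
    im=capture(n)[:,:,::-1];crop=im[c[1]-60:c[1]+65,c[0]-70:c[0]+70]
    cv2.imwrite(f"pics/v_{n}.png",cv2.resize(crop,None,fx=4,fy=4,interpolation=cv2.INTER_CUBIC))
E
```

```text
clock: 2.18
tool_pos: [0.6494, 0.0474, 0.1869]
orientation: [0.694, 0.114, 0.702, -0.114]
force: [-0.8, 0.2, -0.8]
gripper_width: 0.002
clock: 2.35
tool_pos: [0.6534, 0.0466, 0.1963]
orientation: [0.699, 0.114, 0.696, -0.114]
force: [0.7, 0.3, 0.4]
gripper_width: 0.007
t 2.35 tcp [653.4  46.6 196.3] F [0.7 0.3 0.4] T [ 0.01 -0.06 -0.04] w 0.007 zang -0.324 tilt [ 0.004 -0.    -1.   ] q [-0.11  0.6   1.05  0.    1.49 -1.36]
shift mm [33.3 -0.1 -1.6]
```

View pics/v_scene.png

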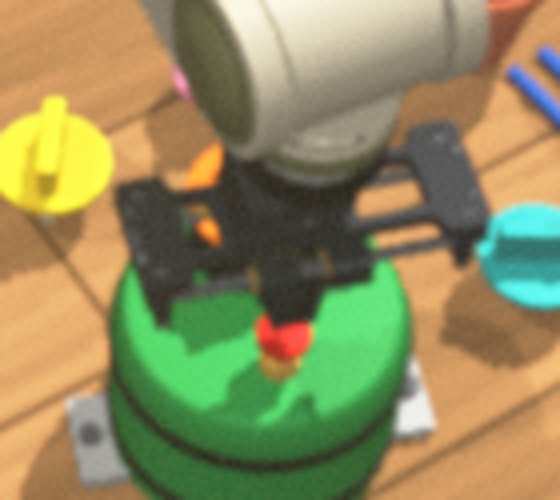

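The shut fingertips are right above the red head at crop (285,330). I'll press down slowly.

```bash
python3 -m handwheel '[[5,0,-1,0,0],[10,0,-1,0,0],[14,0,-1,0,0],[17,0,-1,0,0],[17,0,-1,0,0]]'; python3 go.py 652 47 163;  python3 -m handwheel '[[3,0,0,0,0],[6,0,0,0,0],[9,0,0,0,0],[9,0,0,0,0]]';python3 go.py 652 47 163
```

```text
clock: 2.87
tool_pos: [0.6518, 0.0461, 0.1756]
orientation: [0.697, 0.114, 0.698, -0.114]
force: [-0.3, 0.2, -0.4]
gripper_width: 0.007
t 2.87 tcp [651.8  46.1 175.6] F [-0.3  0.2 -0.4] T [-0.03  0.05  0.  ] w 0.007 zang -0.325 tilt [-0.001  0.    -1.   ] q [-0.11  0.61  1.08  0.    1.45 -1.36]
shift mm [12.6  0.9 -0. ]
clock: 3.2
tool_pos: [0.652, 0.0461, 0.1671]
orientation: [0.698, 0.114, 0.698, -0.114]
force: [0.2, -0.5, 4.2]
gripper_width: 0.002
t 3.2 tcp [652.   46.1 167.1] F [ 0.2 -0.5  4.2] T [-0.01  0.08  0.  ] w 0.002 zang -0.325 tilt [ 0. -0. -1.] q [-0.11  0.62  1.1  -0.    1.43 -1.36]
shift mm [ 4.1  0.9 -0.3]
```

Contact at 4.2 N with 8 mm of travel. I'll keep going to the stop.

```bash
python3 -m handwheel '[[2,0,0,0,0],[4,0,0,0,0],[4,0,0,0,0]]'; python3 -m handwheel '[[1,0,0,0,0],[1,0,0,0,0]]';python3 -m handwheel '[[1,0,0,0,0],[1,0,0,0,0]]';python3 go.py 652 47 163
```

```text
clock: 3.45
tool_pos: [0.652, 0.0461, 0.1636]
orientation: [0.698, 0.114, 0.698, -0.114]
force: [-1.0, 0.1, 4.8]
gripper_width: 0.003
clock: 3.62
tool_pos: [0.652, 0.0461, 0.1634]
orientation: [0.698, 0.114, 0.697, -0.114]
force: [-2.5, -0.2, 9.7]
gripper_width: 0.003
clock: 3.78
tool_pos: [0.6521, 0.0461, 0.1633]
orientation: [0.699, 0.114, 0.697, -0.114]
force: [-4.0, 0.1, 14.5]
gripper_width: 0.006
t 3.78 tcp [652.1  46.1 163.3] F [-4.   0.1 14.5] T [-0.02  0.68 -0.03] w 0.006 zang -0.325 tilt [ 0.002 -0.    -1.   ] q [-0.11  0.62  1.1  -0.    1.42 -1.36]
shift mm [ 0.3  0.9 -0.4]
```

The force climbs steeply with no more travel, so this is the stop at z≈163. I'll hold for about 1.7 s, then retract and open.

```bash
for i in 1 2 3 4; do python3 -m handwheel '[[0,0,0,0,0],[0,0,0,0,0],[0,0,0,0,0],[0,0,0,0,0],[0,0,0,0,0]]'|grep -E 'clock|force'; done; python3 -m handwheel '[[-20,0,0,0,0],[-50,0,0,0,0],[-90,0,0,0,0],[-120,0,0,0,0.5],[-120,0,0,0,0.5]]'; python3 -m handwheel '[[0,0,0,0,0.5],[0,0,0,0,0.5]]'
python3 - <<'E'
from go import *
st([574.5,78,290])
for n,c in(("scene",(370,240)),("top",(304,190))):
    im=capture(n)[:,:,::-1];crop=im[c[1]-60:c[1]+65,c[0]-70:c[0]+70]
    cv2.imwrite(f"pics/w_{n}.png",cv2.resize(crop,None,fx=4,fy=4,interpolation=cv2.INTER_CUBIC))
E
```

```text
clock: 4.2
force: [-4.6, 0.7, 14.7]
clock: 4.62
force: [-4.7, -0.1, 14.2]
clock: 5.03
force: [-4.7, 0.4, 14.7]
clock: 5.45
force: [-5.7, 0.2, 14.8]
clock: 5.87
tool_pos: [0.6532, 0.046, 0.2878]
orientation: [0.702, 0.114, 0.694, -0.114]
force: [0.9, 0.2, 0.7]
gripper_width: 0.13
clock: 6.03
tool_pos: [0.6516, 0.0461, 0.2797]
orientation: [0.697, 0.114, 0.699, -0.114]
force: [0.5, 0.1, -0.9]
gripper_width: 0.283
t 6.03 tcp [651.6  46.1 279.7] F [ 0.5  0.1 -0.9] T [-0.01  0.01 -0.02] w 0.283 zang -0.325 tilt [-0.003  0.    -1.   ] q [-0.11  0.55  0.89  0.    1.7  -1.36]
shift mm [-10.1   5.6 -83.2]
```

View pics/w_scene.png

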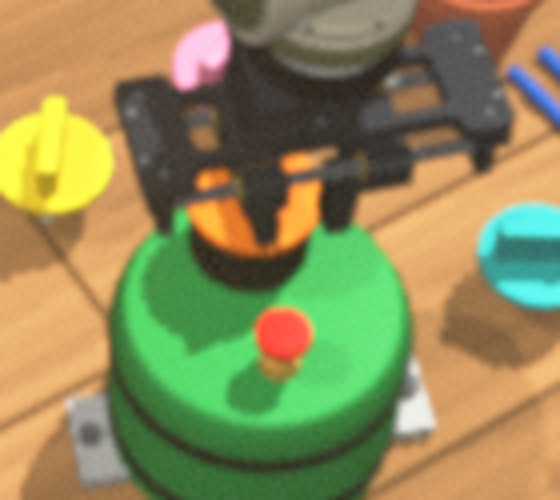

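The vent has sprung back up and the cap is undisturbed. I'll move over the cap with the fingers half open.

```bash
python3 -m handwheel '[[0,3,-40,0,0.5],[0,6,-75,0,0.5],[0,6,-83,0,0.5],[0,6,-83,0,0.5],[0,6,-83,0,0.5]]'; python3 -m handwheel '[[0,0,0,0,0.5],[0,0,0,0,0.5]]'
python3 - <<'E'
from go import *
st([574.5,78.5,197])
for n,c in(("scene",(363,230)),("top",(304,190))):
    im=capture(n)[:,:,::-1];crop=im[c[1]-60:c[1]+65,c[0]-70:c[0]+70]
    cv2.imwrite(f"pics/x_{n}.png",cv2.resize(crop,None,fx=4,fy=4,interpolation=cv2.INTER_CUBIC))
E
```

```text
clock: 6.55
tool_pos: [0.5756, 0.0781, 0.2811]
orientation: [0.698, 0.114, 0.698, -0.114]
force: [0.2, 0.7, -0.9]
gripper_width: 0.502
clock: 6.72
tool_pos: [0.5762, 0.0776, 0.2806]
orientation: [0.698, 0.115, 0.698, -0.115]
force: [-0.4, -0.4, -0.3]
gripper_width: 0.5
t 6.72 tcp [576.2  77.6 280.6] F [-0.4 -0.4 -0.3] T [-0.01 -0.01  0.01] w 0.5 zang -0.326 tilt [-0.001 -0.    -1.   ] q [-0.07  0.41  1.12 -0.    1.6  -1.31]
shift mm [83.6  0.3 -1.8]
```

View pics/x_scene.png

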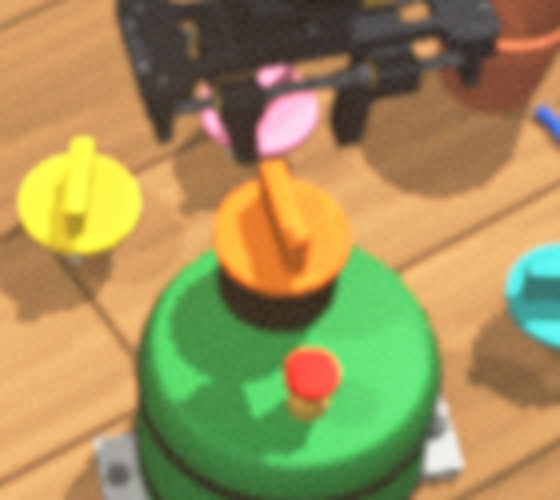

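Fingers are above and straddling the bar line. Descending so the tips stop about 4 mm above the disc, then looking again.

```bash
python3 -m handwheel '[[25,0,-1,0,0.5],[50,0,-2,0,0.5],[70,0,-2,0,0.5],[78,0,-2,0,0.5],[82,0,-2,0,0.5]]'; python3 -m handwheel '[[0,0,0,0,0.5],[0,0,0,0,0.5]]'
python3 - <<'E'
from go import *
st([574.5,78.5,197])
for n,c in(("scene",(363,230)),):
    im=capture(n)[:,:,::-1];crop=im[c[1]-60:c[1]+65,c[0]-70:c[0]+70]
    cv2.imwrite(f"pics/y_{n}.png",cv2.resize(crop,None,fx=4,fy=4,interpolation=cv2.INTER_CUBIC))
E
```

```text
clock: 7.23
tool_pos: [0.5732, 0.0787, 0.1981]
orientation: [0.697, 0.114, 0.699, -0.115]
force: [-0.1, -0.3, 0.4]
gripper_width: 0.496
clock: 7.4
tool_pos: [0.5739, 0.0788, 0.2003]
orientation: [0.698, 0.114, 0.697, -0.114]
force: [0.2, -0.4, 1.1]
gripper_width: 0.503
t 7.4 tcp [573.9  78.8 200.3] F [ 0.2 -0.4  1.1] T [-0.03 -0.01 -0.05] w 0.503 zang -0.325 tilt [ 0.002 -0.    -1.   ] q [-0.07  0.46  1.28  0.    1.4  -1.31]
shift mm [ 3.3 -0.1  0.7]
```

View pics/y_scene.png

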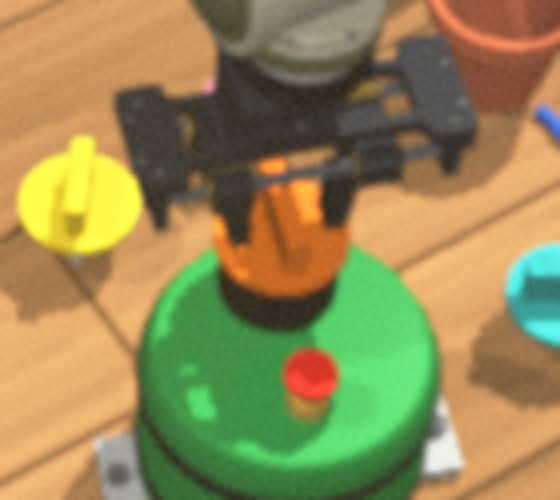

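The fingers straddle the bar. Closing gently at first so they centre on it.

```bash
python3 -m handwheel '[[2,0,0,0,0.25],[2,0,0,0,0.1],[2,0,0,0,0.1],[2,0,0,0,0.1],[2,0,0,0,0.1]]' 10; python3 -m handwheel '[[0,0,0,0,0],[0,0,0,0,0],[0,0,0,0,0]]' 10; python3 go.py 574.5 78.5 197
```

```text
clock: 7.87
tool_pos: [0.5733, 0.0789, 0.1975]
orientation: [0.698, 0.114, 0.698, -0.114]
force: [-0.7, -0.5, 1.9]
gripper_width: 0.157
clock: 8.12
tool_pos: [0.5733, 0.0789, 0.1975]
orientation: [0.698, 0.114, 0.698, -0.114]
force: [-0.7, 0.3, 1.8]
gripper_width: 0.158
t 8.12 tcp [573.3  78.9 197.5] F [-0.7  0.3  1.8] T [ 0.    0.02 -0.06] w 0.158 zang -0.325 tilt [ 0. -0. -1.] q [-0.07  0.46  1.29 -0.    1.39 -1.31]
shift mm [ 0.5 -0.   1.3]
```

The opening of 13.9 mm matches the 14 mm bar. I'll firm the grip and try one way.

```bash
python3 -m handwheel '[[0,0,0,0,0],[0,0,0,0,0],[0,0,0,3,0],[0,0,0,3,0]]' 40; python3 go.py; python3 -m handwheel '[[0,0,0,3,0],[0,0,0,3,0]]';python3 go.py
```

```text
clock: 8.45
tool_pos: [0.5733, 0.0789, 0.1975]
orientation: [0.695, 0.133, 0.694, -0.133]
force: [0.5, 0.7, 2.6]
gripper_width: 0.157
t 8.45 tcp [573.3  78.9 197.5] F [0.5 0.7 2.6] T [ 0.02  0.04 -0.07] w 0.157 zang -0.379 tilt [ 0. -0. -1.] q [-0.07  0.46  1.29  0.    1.39 -1.26]
clock: 8.62
tool_pos: [0.5734, 0.0789, 0.1975]
orientation: [0.691, 0.151, 0.691, -0.151]
force: [0.7, -0.2, 2.5]
gripper_width: 0.158
t 8.62 tcp [573.4  78.9 197.5] F [ 0.7 -0.2  2.5] T [-0.02  0.09 -0.03] w 0.158 zang -0.43 tilt [ 0.001 -0.    -1.   ] q [-0.07  0.46  1.29  0.    1.39 -1.21]
```

```bash
python3 -m handwheel '[[0,0,0,3,0],[0,0,0,3,0]]'>/dev/null; python3 go.py; python3 -m handwheel '[[0,0,0,3,0],[0,0,0,3,0]]'>/dev/null;python3 go.py
```

```text
t 8.78 tcp [573.4  78.9 197.5] F [ 0.3 -0.1  3.5] T [ 0.02  0.04 -0.1 ] w 0.154 zang -0.482 tilt [ 0.001 -0.    -1.   ] q [-0.07  0.46  1.29  0.    1.39 -1.16]
t 8.95 tcp [573.4  78.9 197.5] F [0.2 0.4 3.3] T [ 0.03 -0.01 -0.08] w 0.155 zang -0.533 tilt [ 0.001 -0.    -1.   ] q [-0.07  0.46  1.29  0.    1.39 -1.11]
```

```bash
for i in 1 2 3; do python3 -m handwheel '[[0,0,0,3,0],[0,0,0,3,0]]'>/dev/null; python3 go.py; done
```

```text
t 9.12 tcp [573.4  78.9 197.5] F [ 0.6 -0.3  3.7] T [-0.04 -0.02 -0.01] w 0.155 zang -0.585 tilt [ 0. -0. -1.] q [-0.07  0.46  1.29 -0.    1.39 -1.05]
t 9.28 tcp [573.8  79.3 197.5] F [2.8 3.4 3.2] T [ 0.42 -0.44  0.03] w 0.161 zang -0.637 tilt [ 0.002  0.001 -1.   ] q [-0.07  0.46  1.29  0.    1.39 -1.  ]
t 9.45 tcp [574.3  79.6 197.7] F [5.4 4.5 2.6] T [ 0.86 -0.89  0.25] w 0.154 zang -0.689 tilt [ 0.003  0.002 -1.   ] q [-0.07  0.46  1.28  0.    1.39 -0.95]
```

At about −0.6 rad (0.28 from the start) resistance builds: lateral force 7 N and rising moments. That looks like the hard stop, so I'll turn back and try the other way.

```bash
for i in 1 2 3; do python3 -m handwheel '[[0,0,0,-5,0],[0,0,0,-10,0],[0,0,0,-10,0]]'>/dev/null; python3 go.py; done
```

```text
t 9.7 tcp [573.3  78.9 197.5] F [0.5 0.  4.9] T [ 0.1  -0.06  0.11] w 0.159 zang -0.51 tilt [ 0. -0. -1.] q [-0.07  0.46  1.29 -0.    1.39 -1.13]
t 9.95 tcp [573.2  78.8 197.5] F [ 0.2 -0.7  4.6] T [0.03 0.02 0.06] w 0.155 zang -0.339 tilt [ 0. -0. -1.] q [-0.07  0.46  1.29 -0.    1.39 -1.3 ]
t 10.2 tcp [573.3  78.8 197.5] F [-0.9  0.   5. ] T [ 0.01 -0.05  0.09] w 0.153 zang -0.167 tilt [ 0. -0. -1.] q [-0.07  0.46  1.29 -0.    1.39 -1.47]
```

```bash
for i in 1 2 3; do python3 -m handwheel '[[0,0,0,-4,0],[0,0,0,-4,0]]'>/dev/null; python3 go.py; done
```

```text
t 10.37 tcp [573.2  78.8 197.5] F [0.1 0.1 5.6] T [ 0.01 -0.04  0.04] w 0.154 zang -0.098 tilt [ 0. -0. -1.] q [-0.07  0.46  1.29 -0.    1.39 -1.54]
t 10.53 tcp [573.3  78.8 197.5] F [-0.9 -0.2  5.6] T [ 0.02 -0.04  0.06] w 0.152 zang -0.028 tilt [ 0. -0. -1.] q [-0.07  0.46  1.29 -0.    1.39 -1.61]
t 10.7 tcp [573.2  78.8 197.5] F [ 0.3 -0.8  4.9] T [-0.03  0.02  0.  ] w 0.159 zang 0.042 tilt [ 0. -0. -1.] q [-0.07  0.46  1.29 -0.    1.39 -1.68]
```

```bash
for i in 1 2 3 4; do python3 -m handwheel '[[0,0,0,-4,0],[0,0,0,-4,0]]'>/dev/null; python3 go.py; done
python3 - <<'E'
from go import *
for n,c in(("scene",(363,230)),):
    im=capture(n)[:,:,::-1];crop=im[c[1]-60:c[1]+65,c[0]-70:c[0]+70]
    cv2.imwrite(f"pics/z_{n}.png",cv2.resize(crop,None,fx=4,fy=4,interpolation=cv2.INTER_CUBIC))
E
```

```text
t 10.87 tcp [573.3  78.8 197.5] F [ 0.6 -0.2  4.5] T [0.01 0.02 0.07] w 0.154 zang 0.111 tilt [ 0. -0. -1.] q [-0.07  0.46  1.29 -0.    1.39 -1.75]
t 11.03 tcp [573.3  78.8 197.5] F [-0.5  1.5  4.2] T [ 0.01 -0.05  0.03] w 0.152 zang 0.181 tilt [ 0. -0. -1.] q [-0.07  0.46  1.29 -0.    1.39 -1.82]
t 11.2 tcp [573.2  78.8 197.5] F [-0.4 -0.3  5.9] T [0.04 0.03 0.01] w 0.156 zang 0.251 tilt [ 0. -0. -1.] q [-0.07  0.46  1.29 -0.    1.39 -1.89]
t 11.37 tcp [573.3  78.8 197.5] F [-0.5 -0.2  5.4] T [0.01 0.01 0.04] w 0.152 zang 0.321 tilt [ 0. -0. -1.] q [-0.07  0.46  1.29 -0.    1.39 -1.96]
```

View pics/z_scene.png

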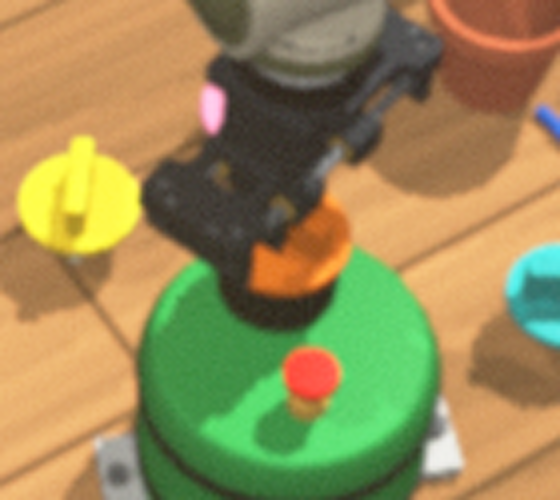

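The cap is turning freely with the gripper. I'll go on to about 0.63–0.65, looking for the stop.

```bash
for i in 1 2 3 4; do python3 -m handwheel '[[0,0,0,-4,0],[0,0,0,-4,0]]'>/dev/null; python3 go.py; done; python3 -m handwheel '[[0,0,0,-2,0],[0,0,0,-2,0]]'>/dev/null; python3 go.py
```

```text
t 11.58 tcp [573.2  78.8 197.5] F [0.7 0.  5.8] T [ 0.04 -0.03  0.01] w 0.156 zang 0.391 tilt [ 0. -0. -1.] q [-0.07  0.46  1.29 -0.    1.39 -2.03]
t 11.75 tcp [573.3  78.8 197.5] F [-0.1 -0.   4.5] T [0.05 0.06 0.07] w 0.157 zang 0.461 tilt [ 0. -0. -1.] q [-0.07  0.46  1.29 -0.    1.39 -2.1 ]
t 11.92 tcp [573.3  78.8 197.5] F [-0.4  0.9  5.6] T [0.05 0.03 0.09] w 0.155 zang 0.53 tilt [ 0. -0. -1.] q [-0.07  0.46  1.29 -0.    1.39 -2.17]
t 12.08 tcp [573.2  78.8 197.5] F [ 0.6 -0.9  5.7] T [0.07 0.04 0.04] w 0.152 zang 0.6 tilt [ 0. -0. -1.] q [-0.07  0.46  1.29 -0.    1.39 -2.24]
t 12.25 tcp [573.3  78.8 197.5] F [ 0.2 -0.2  5. ] T [ 0.02  0.01 -0.05] w 0.155 zang 0.633 tilt [ 0. -0. -1.] q [-0.07  0.46  1.29 -0.    1.39 -2.27]
```

```bash
python3 -m handwheel '[[0,0,0,-1.5,0],[-2,0,0,-1.5,0],[-3,0,0,-1.5,0],[-3,0,0,-1.5,0]]'>/dev/null; python3 go.py; python3 -m handwheel '[[-2,0,0,0,0],[-3,0,0,0,0],[-3,0,0,0,0]]'>/dev/null; python3 go.py
```

```text
t 12.58 tcp [573.   78.9 199.9] F [ 0.1  0.1 -0.6] T [ 0.07  0.02 -0.01] w 0.157 zang 0.659 tilt [-0.001  0.    -1.   ] q [-0.07  0.46  1.28 -0.    1.4  -2.3 ]
t 12.83 tcp [573.3  78.9 203.5] F [-0.2 -0.2 -1.2] T [0.06 0.05 0.01] w 0.154 zang 0.661 tilt [ 0. -0. -1.] q [-0.07  0.46  1.28 -0.    1.41 -2.3 ]
```

It lifts 6 mm with only the cap's weight (−1.2 N), beyond the 1–2 mm of play. I'll lift slowly until it's out, then higher.

```bash
for i in 1 2 3; do python3 -m handwheel '[[-4,0,0,0,0],[-8,0,0,0,0],[-12,0,0,0,0],[-16,0,0,0,0]]'>/dev/null; python3 go.py; done
```

```text
t 13.17 tcp [573.3  78.9 219.9] F [ 0.2 -0.4 -1.1] T [ 0.07  0.06 -0.  ] w 0.153 zang 0.661 tilt [ 0. -0. -1.] q [-0.07  0.44  1.25 -0.    1.45 -2.3 ]
t 13.5 tcp [573.2  78.9 235.8] F [-0.  -0.3 -2. ] T [ 0.1   0.01 -0.01] w 0.152 zang 0.661 tilt [ 0. -0. -1.] q [-0.07  0.43  1.22 -0.    1.49 -2.3 ]
t 13.83 tcp [573.2  78.9 251.7] F [ 0.6 -0.2 -1. ] T [ 0.08 -0.02  0.04] w 0.153 zang 0.661 tilt [ 0. -0. -1.] q [-0.07  0.42  1.19 -0.    1.53 -2.3 ]
```

```bash
for i in 1 2; do python3 -m handwheel '[[-8,0,0,0,0],[-16,0,0,0,0],[-24,0,0,0,0],[-32,0,0,0,0],[-34,0,0,0,0]]'>/dev/null; python3 go.py; done; for i in 1 2; do python3 -m handwheel '[[0,0,0,0,0],[0,0,0,0,0],[0,0,0,0,0],[0,0,0,0,0],[0,0,0,0,0]]'; done
python3 - <<'E'
from go import *
st();print(read_state()['qvel'].round(4))
for n in("scene","top"):
    im=capture(n)[:,:,::-1];cv2.imwrite(f"pics/f_{n}.png",im)
E
```

```text
t 14.25 tcp [573.6  78.9 287.2] F [ 0.1 -0.7 -1.5] T [0.02 0.03 0.01] w 0.157 zang 0.661 tilt [ 0.003 -0.    -1.   ] q [-0.07  0.4   1.12  0.    1.61 -2.3 ]
t 14.67 tcp [573.6  78.9 321.1] F [ 0.8 -0.5 -1.8] T [0.08 0.04 0.03] w 0.155 zang 0.661 tilt [ 0.002 -0.    -1.   ] q [-0.07  0.39  1.05 -0.    1.7  -2.3 ]
clock: 15.08
tool_pos: [0.5732, 0.0789, 0.319]
orientation: [0.669, -0.229, 0.669, 0.23]
force: [0.3, 0.4, -2.3]
gripper_width: 0.156
clock: 15.5
tool_pos: [0.5732, 0.0789, 0.3193]
orientation: [0.669, -0.23, 0.669, 0.23]
force: [0.8, -0.1, -0.7]
gripper_width: 0.157
t 15.5 tcp [573.2  78.9 319.3] F [ 0.8 -0.1 -0.7] T [0.01 0.03 0.01] w 0.157 zang 0.661 tilt [-0.  0. -1.] q [-0.07  0.39  1.05  0.    1.7  -2.3 ]
[0.0001 0.     0.0002 0.0004 0.0026 0.0001]
```

View pics/f_scene.png

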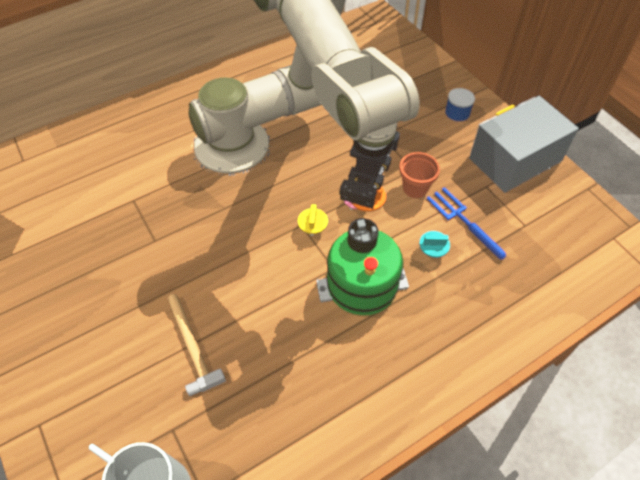

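View pics/f_top.png

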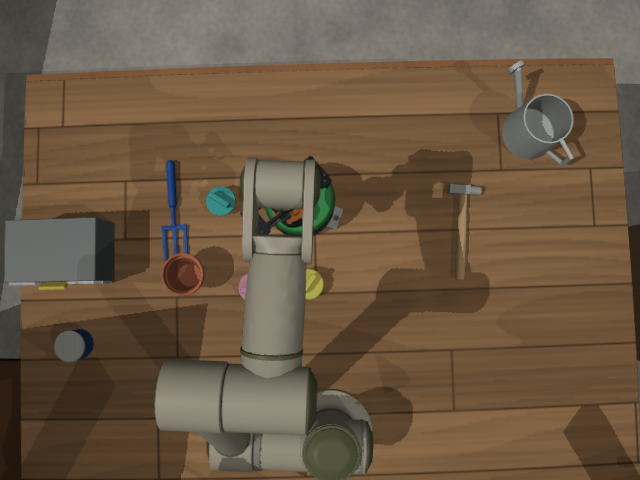

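The scene view shows the open neck at (363,235), the orange cap in the gripper at about (370,195) and the red vent up at (371,265). The pot, fork, hammer and look-alike caps are where they were at the start. The arm is still.

```bash
python3 -c "
from rig import *
print(job_done())"
```

```text
the job is handed in; nothing more can be done
None
```

The tank is vented and its filler cap is off. I handed the job in at 15.6 s of the 58 s allowed, with the cap still held in the gripper.

- **Vent:** with the cap still on, I pressed the red plunger down until it met its stop at z ≈ 163 mm (about 14.5 N). I held it there for about 1.7 s, and a later picture showed it had sprung back up.
- **Cap:** I gripped the bar (13.9 mm measured against 14 mm given). Turning clockwise, seen from above, met a stop about 0.28 rad from the start. Turning counter-clockwise was free to about 1.05 rad from the tank's x, and there the cap lifted out with only its own weight on the wrist.
- **Last checks:** the cap is about 12 cm above where it sat. The gripper opening is steady at about 13.8 mm, the force is about the cap's weight, and the joint speeds are near zero. The last pictures show the neck open and the pot, hammer, fork and look-alike caps where they were; I judged that by eye.

**Disagreements:** no checks failed. The two cameras differed by 2–4 mm on the cap and vent positions and by about 0.1 rad on the bar's angle. I averaged the positions and left the gripper at its starting angle, which lay between the two readings, and the grip went on cleanly.

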